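Slide the standing bottle home into the rack

TASK

Push the white squeeze bottle that stands alone in front of the low plywood rack into the rack's one empty bay, all the way in to the back rail. Push it gently, low on its body, so that it slides upright over the table; never grasp, lift or tip it. Leave the two parked bottles and everything else where they stand.

Things in the scene. Friction and masses are not known exactly. Their poses are not given: they have to be found in the camera images.
- white_bottle: white squeeze bottle to push, alone in front of the rack, 0.2 to 0.4 kg. Straight round body 64 mm in diameter to 160 mm height, narrower cap to 185 mm, thin nozzle to 243 mm. Origin: centre of its underside; z up its axis. Touched below about 35 mm it slides; pushed much higher it tips. A hand pointing straight down meets it above the fingertips: lean the hand back 30 to 45 degrees
- bottle_rack: fixed plywood rack, 290 mm wide, three bays, no floor. Origin: on the table, centre of middle bay; +x to the back rail (push-in direction), y along the rack. Bay centres at y = -94, 0, +94 mm; bays 86 mm wide between 8 mm dividers, 45 mm high, reaching forward to x = -36 mm. Back rail's front face at x = +36 mm, 55 mm high; the white bottle touches it with its centre at x = +4 mm
- empty_bay: the empty bay, a place and no object: origin on the table at the bay's centre, axes as the rack's. Which of the three bays is empty varies
- amber_bottle: squeeze bottle parked in one of the other bays, 60 mm in diameter, 223 mm tall; leave it. Origin: centre of its underside
- purple_bottle: squeeze bottle parked in one of the other bays, 70 mm in diameter, 236 mm tall; leave it. Origin: centre of its underside
- pot_a: bystander: squat screw pot, 60 mm across, 52 tall, right front of the table; origin at the centre of its underside
- pot_b: bystander: squat screw pot, 54 mm across, 44 tall, left of the rack; origin at the centre of its underside
- cup_a: bystander: clear plastic cup, 70 mm across, 81 tall, behind the rack's left end; origin at the centre of its underside
- tape_a: bystander: roll of tape lying flat, 100 mm across, 25 tall, behind the band organizer at the right; origin at the centre of its underside
- cone_a: bystander: cone of thread, 60 mm across, 82 tall, behind the rack; origin at the centre of its underside

How it is judged:
By the outcome, as a careful person would: the job done as asked, in the order asked, and still so for the second after the job is handed in, with the robot touching nothing.
It also fails if it takes over 72 s, if anything falls off the work surface, if the arm or the gripper's body presses on something with over 40 N, if the wrist force passes 120 N, or if a joint passes its speed limit or range.

ROBOT

A 6-joint arm with a two-finger parallel gripper is mounted at the origin on a cart in front of the work surface, level with it; the furniture and walls round the work are solid. World frame = base frame: x ahead of the robot, y to its left, z up, the work surface at z = 0. Lengths are in m, angles in rad, forces in N, time in s.
With the tool pointing down it reaches from about 0.325 to 0.85 m from the base axis. Payload 15.5 kg.
Tool frame: the origin (TCP) lies at the very end of the fingers, on their centre line; the grasp point (between the pads) lies 19 mm behind it; z points along the fingers, y is the line along which they close (so a half turn about z gives the same grasp; the last joint's range is limited). The gripper opens to 91 mm and grips with 3 to 60 N. Pads are 32 mm wide; open, the fingers measure 118 mm over their backs; the gripper's body (76 mm by 178 mm) begins 60 mm behind the grasp point.
Start: joints at [-1.302, 0.494, 1.345, -0, 1.302, -0.096], TCP at [0.223, -0.584, 0.174] pointing down, gripper open.
Joint ranges: [-2.91, 2.91], [-0.82, 2.16], [0.22, 2.67], [-1.22, 4.37], [0.12, 2.79], [-3.08, 3.08]. Speed limits (rad/s): [1.89, 1.89, 2.57, 3.01, 3.01, 3.01].

INTERFACE

Orientations are given as a unit quaternion [w, x, y, z].
In Python, from bench import arm, imaging, job, finder gives the robot as it stands.
- The arm moves only by the tool apply_moves, never from a script. Its argument "increments" is a list of rows, each a list of 3 entries, a list of its own where there are three numbers: the shift along the world's x, y, z in cm, then the turn, a rotation vector about the world's x, y, z in rad, then the closure, from -1 (fully open) to 1 (shut). In form: [[[dx, dy, dz], [wx, wy, wz], hand], ...]. A call has 1 to 12 rows; each row shifts and turns the commanded pose from where the row before left it; what a row does not reach is not made up. A row lasts 1/8 s, in which the tool goes at most 62.5 mm and 10.7 degrees, less where a joint would pass 70% of its speed; a pose out of reach is approached as far as the arm can. A call with a gripper value outside its range is refused whole. The fingers move at their own pace and stop on an object; "grip_force" is the grip in N (left out, the last holds). Time passes only in rows, so rows that do not move let the fingers close. It gives the time, the measured TCP pose, the force, the opening and the grip force at its end, in the units of the state.
- arm.read_state(): the state, without advancing time (a new reading comes with each control period).
- imaging.read_camera(name): name is "side" or "top" or "wrist"; returns a dict with "image" (400x640x3 uint8, red, green, blue), "depth" (400x640 float32, m along the optical axis (not along the pixel's ray), 0 where there is no reading), "fx", "fy", "cx", "cy" (pixels), "extrinsics" (4x4, takes a point from camera to world coordinates). Camera axes: x right, y up, looking along -z (the intrinsics and any distortion apply to the point x, -y, -z); pixel columns grow to the right and rows downward; lengths in m; the calibration is good to about 2 mm. A picture is of the moment at which its call begins.
- job.sign_off(): hands the job in; it is judged then, once.
Trained networks look in the newest picture that a camera, given by its name, has taken for a name from the list of things; names that differ only in an ending like _2 or _b are one class to them, and where a whole thing is asked for, a point or a joint stands for the part that bears it (a point fixed in the world has none). Each returns a list of dicts, best first, with "score" (0 to 1); they miss things now and then, are a little off and sometimes report something else, mostly with a low value. They report only what shows in the picture. A call takes as long as a camera call.
- finder.recognise(camera, target): "at" ([x, y, z] in m, in world coordinates, good to about 4 mm: the middle of the surface that is visible of it).
- finder.place_of(camera, target): "at" ([x, y, z] in m, in world coordinates, good to about 4 mm: a listed point, or the origin of a listed thing).
The state is a dict: "t": time; "joint_pos": joint angles; "qd": joint speeds; "joint_efforts": joint torques, N m; "tool_pos": TCP position; "tcp_rot": TCP orientation; "ft_force": force on the tool from outside, world axes, zero at the start; "wrist_torque": the same for the moment, N m; "grip_width": finger opening in m; "gripper_force": force on a finger pad.
Only numpy, scipy, OpenCV 4.12 (cv2) and the standard library are available. Lean on these libraries where they do the work, as an engineer would, in place of code of your own. Each camera call takes 0.05 s, during which the arm holds its last target. There are 200 camera calls.

## Working session

There is one attempt and no reset: what is moved stays moved. The work goes in short steps, Python scripts to look and compute and a tool call to move; the robot and the scene stay as the last step left them, time stands still between calls to the robot, and variables do not carry over. Pictures are saved under pics/ and viewed, at most 13 in all, crops included, and the job is handed in when it is done.

Besides the shell and the picture viewer there is one more tool, called after ">>>" by a JSON object that holds its "name" and its "arguments", one argument or row to a line. apply_moves: Moves the arm, as the interface text tells. Its arguments: {"type":"object","properties":{"increments":{"type":"array"},"grip_force":{"type":"number"}},"required":["increments"]}

```bash
mkdir -p pics
python3 - <<'E'
from bench import arm, imaging, finder
import cv2, numpy as np
for c in ("top","side"):
    r=imaging.read_camera(c); cv2.imwrite(f"pics/{c}0.png",r["image"][:,:,::-1])
    for n in ("white_bottle","bottle_rack","empty_bay","amber_bottle","purple_bottle","pot_a","cup_a","tape_a","cone_a"):
        print(c,n,[(np.round(d["at"],3).tolist(),round(d["score"],2)) for d in finder.place_of(c,n)[:3]])
s=arm.read_state(); print(s["t"],s["tool_pos"],s["tcp_rot"],s["grip_width"])
E
```

```text
top white_bottle [([0.455, 0.158, -0.003], 0.84)]
top bottle_rack []
top empty_bay [([0.76, 0.288, -0.003], 0.65)]
top amber_bottle [([0.616, 0.279, -0.0], 0.62)]
top purple_bottle [([0.69, 0.107, -0.003], 0.86)]
top pot_a [([0.411, -0.216, -0.004], 0.94)]
top cup_a [([0.454, 0.157, -0.0], 0.69), ([0.693, 0.419, 0.002], 0.67)]
top tape_a [([0.72, -0.134, 0.001], 0.91)]
top cone_a [([0.76, 0.29, -0.001], 0.63)]
side white_bottle [([0.455, 0.162, -0.0], 0.69), ([0.654, 0.197, 0.002], 0.21)]
side bottle_rack [([0.653, 0.201, 0.004], 0.66)]
side empty_bay []
side amber_bottle [([0.62, 0.282, -0.004], 0.6), ([0.607, 0.407, 0.002], 0.33)]
side purple_bottle [([0.691, 0.112, 0.003], 0.75)]
side pot_a [([0.606, 0.407, 0.003], 0.88), ([0.416, -0.214, 0.008], 0.6), ([0.758, 0.289, -0.0], 0.45)]
side cup_a [([0.695, 0.421, -0.002], 0.82)]
side tape_a [([0.717, -0.14, 0.002], 0.76)]
side cone_a [([0.76, 0.29, 0.002], 0.64)]
1.0 [ 0.2229749  -0.58385222  0.17409653] [-3.54375155e-05  9.83411539e-01  1.81388379e-01 -2.93459609e-06] 0.09111074009818304
```

View pics/top0.png

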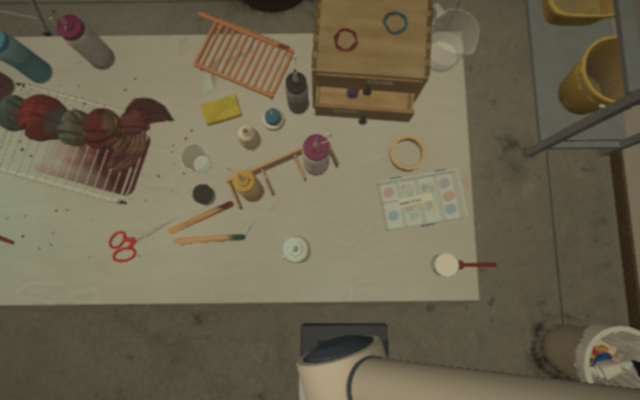

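View pics/side0.png

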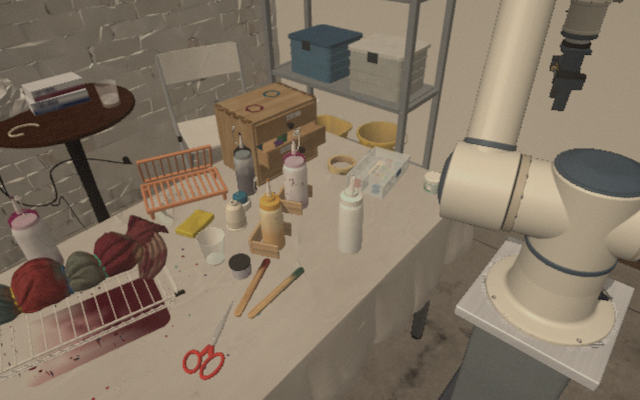

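Top view: the white bottle is at about px (295,249) and the rack runs from (232,185) to (335,155). Amber is at (246,183) and purple at (316,153), so the middle bay is empty. The side view agrees. The "empty_bay" hit at (0.76,0.29) is the cone, so I'll ignore it. Next I'll measure the rack by depth.

```bash
cat > h.py <<'E'
import numpy as np
from bench import arm, imaging, finder
def cloud(c):
    r=imaging.read_camera(c); d=r["depth"]; v,u=np.mgrid[:400,:640]
    P=np.stack([(u-r["cx"])/r["fx"]*d,-(v-r["cy"])/r["fy"]*d,-d,np.ones_like(d)],-1)@r["extrinsics"].T
    return r["image"],P[...,:3],d>0
def rackframe(P,o=(0.654,0.196),yaw=np.arctan2(.072,.171)):
    c,s=np.cos(yaw),np.sin(yaw); q=P[:,:2]-o
    return np.c_[q@[c,s],q@[-s,c],P[:,2]]
E
python3 - <<'E'
from h import *
import cv2
im,P,ok=cloud("top")
m=ok&(P[...,2]>.035)&(P[...,2]<.065)
Q=rackframe(P[m]); Q=Q[(abs(Q[:,0])<.09)&(abs(Q[:,1])<.17)]
Q=Q[np.argsort(Q[:,1])]
for q in Q: print(*(np.round(q*1000).astype(int)),end=" | ")
m=ok&(P[...,2]>.02)&(P[...,2]<.3)
W=P[m]; W=W[np.hypot(W[:,0]-.455,W[:,1]-.16)<.06]; print("\nwhite",W.min(0),W.max(0),np.median(W,0))
for n in("top","side"):
  imaging.read_camera(n)
  for t in("white_bottle","purple_bottle","amber_bottle"): print(n,t,rackframe(np.array([finder.place_of(n,t)[0]["at"]])).round(3))
E
```

```text
-29 -148 42 | -17 -147 42 | -24 -147 44 | 15 -147 43 | -5 -147 41 | -12 -147 45 | -32 -147 43 | 21 -147 45 | 27 -147 44 | 13 -147 40 | 7 -147 42 | 33 -147 43 | 0 -146 44 | -26 -146 44 | -14 -146 42 | -20 -146 45 | 38 -146 47 | 45 -145 54 | 18 -145 46 | -8 -145 46 | 31 -145 44 | 24 -145 46 | -2 -145 46 | -22 -145 44 | -29 -145 47 | 16 -145 44 | 3 -145 47 | 10 -145 45 | -17 -144 45 | -4 -144 43 | 42 -144 54 | -31 -144 43 | -11 -144 46 | 22 -144 46 | 2 -144 44 | -32 -144 37 | -25 -144 44 | 14 -144 42 | -19 -144 43 | 48 -144 57 | 20 -144 42 | 7 -144 45 | -7 -143 42 | 40 -143 54 | -13 -143 44 | 46 -143 55 | 12 -143 41 | 5 -143 43 | -1 -143 45 | -28 -142 46 | -22 -142 45 | -16 -142 45 | 44 -142 54 | -3 -142 43 | 9 -142 41 | -31 -142 36 | -30 -142 44 | -10 -142 47 | 2 -141 45 | -24 -141 44 | -11 -141 41 | 8 -141 37 | -18 -141 44 | 1 -141 41 | 48 -141 52 | -6 -141 45 | -26 -140 44 | -14 -140 42 | -8 -140 40 | -28 -140 38 | -15 -140 36 | -21 -140 45 | -22 -140 38 | -2 -140 41 | 5 -140 40 | -9 -140 36 | -21 -123 40 | -20 -123 48 | -21 -122 62 | -26 -117 46 | -25 -117 65 | -26 -117 57 | -28 -11
[... 8160 characters left out ...]
5 | -27 140 45 | 22 140 45 | 8 140 45 | 43 140 57 | -6 140 44 | 38 140 52 | -35 140 46 | 13 140 46 | -20 140 43 | 29 141 43 | 0 141 44 | 19 141 46 | 34 141 45 | -14 141 43 | 5 141 46 | 40 141 56 | -9 141 45 | -28 141 42 | 26 141 44 | -23 141 43 | -3 142 43 | 32 142 44 | 37 142 46 | 13 142 39 | -16 142 39 | 19 143 39 | 40 143 51 | 
white [0.422791   0.12525536 0.02181689] [0.4851983  0.18791412 0.24438889] [0.45162837 0.15483875 0.17395493]
top white_bottle [[-0.198  0.043 -0.004]]
top purple_bottle [[-0.001 -0.094 -0.001]]
top amber_bottle [[-0.     0.091  0.002]]
side white_bottle [[-0.199  0.045  0.002]]
side purple_bottle [[ 0.003 -0.094 -0.   ]]
side amber_bottle [[ 0.     0.093 -0.004]]
```

>>> {"name": "apply_moves", "arguments": {
  "increments": [
    [[1.2,6,1],[0,0,-0.09],0.08],
    [[1.2,6,1],[0,0,-0.09],0.08],
    [[1.2,6,1],[0,0,-0.09],0.08],
    [[1.2,6,1],[0,0,-0.095],0.08],
    [[1.2,6,1],[0,0,0],0.08],
    [[1.2,6,1],[0,0,0],0.08],
    [[1.2,6,1],[0,0,0],0.08],
    [[1.2,6,1],[0,0,0],0.08],
    [[1.2,6,1],[0,0,0],0.08],
    [[1.2,6,1],[0,0,0],0.08],
    [[1.2,6,1],[0,0,0],0.08],
    [[1.2,6,1],[0,0,0],0.08]
  ]
}}

```text
t: 2.95
tool_pos: [0.3651, 0.1212, 0.292]
tcp_rot: [0.0, 1.0, -0.0, 0.001]
ft_force: [1.0, -0.8, -0.1]
grip_width: 0.0419
gripper_force: 0.0
```

>>> {"name": "apply_moves", "arguments": {
  "increments": [
    [[0,0.6,0],[0,-0.1163,0],0.08],
    [[0,0.6,0],[0,-0.1163,0],0.08],
    [[0,0.6,0],[0,-0.1163,0],0.08],
    [[0,0.6,0],[0,-0.1163,0],0.08],
    [[0,0.6,0],[0,-0.1163,0],0.08],
    [[0,0,0],[0,-0.1163,0],0.08],
    [[0,0,0],[0,0,0],0.08],
    [[0,0,0],[0,0,0],0.08]
  ]
}}

```text
t: 3.95
tool_pos: [0.3655, 0.1495, 0.2918]
tcp_rot: [0.0, 0.94, 0.0, 0.34]
ft_force: [0.2, -0.4, 0.4]
grip_width: 0.0417
gripper_force: 0.0
```

Run:
```python
from h import *
s=arm.read_state(); print(s["tool_pos"],s["tcp_rot"],np.round(s["joint_pos"],2))
```

```text
[0.36547271 0.14954816 0.29181135] [1.32615879e-04 9.40328326e-01 3.11772749e-04 3.40268313e-01] [ 0.6  -0.24  2.16 -0.59  0.71  2.52]
```

>>> {"name": "apply_moves", "arguments": {
  "increments": [
    [[0.3,0.3,-4],[0,0,0],0.08],
    [[0.3,0.3,-4],[0,0,0],0.08],
    [[0.3,0.25,-4],[0,0,0],0.08],
    [[0.3,0,-4],[0,0,0],0.08],
    [[0.3,0,-4],[0,0,0],0.08],
    [[0,0,-3],[0,0,0],0.08],
    [[0,0,-2],[0,0,0],0.08],
    [[0,0,-1.2],[0,0,0],0.08],
    [[0,0,-0.7],[0,0,0],0.08],
    [[0,0,0],[0,0,0],0.08]
  ]
}}

```text
t: 5.2
tool_pos: [0.395, 0.1374, 0.1383]
tcp_rot: [-0.004, 0.958, 0.009, 0.287]
ft_force: [-1.5, 0.1, 0.5]
grip_width: 0.042
gripper_force: 0.0
```

Run:
```python
from h import *
import cv2
s=arm.read_state(); print(s["tool_pos"],s["tcp_rot"],np.round(s["joint_pos"],2))
r=imaging.read_camera("side"); cv2.imwrite("pics/side1.png",cv2.resize(r["image"][100:300,240:500,::-1],(780,600)))
print(finder.place_of("side","white_bottle")[:1])
```

```text
[0.39501179 0.13739465 0.13825889] [-0.00366616  0.95792815  0.00905242  0.2868419 ] [ 0.37  0.15  2.37 -1.22  0.2   3.08]
[{'at': [0.454, 0.1602, -0.0009], 'score': 0.81}]
```

View pics/side1.png

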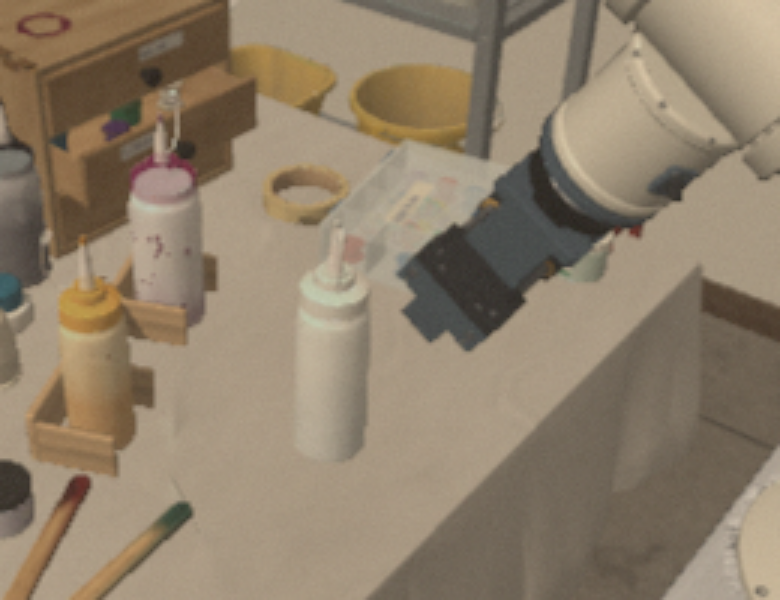

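The side view shows the hand behind the bottle at px (460,300) and still high. The wrist has hit its j4 and j6 limits close to a singularity. I'll fit a kinematic model to plan a feasible wrist branch.

```bash
cat > kin.py <<'E'
import numpy as np
from scipy.spatial.transform import Rotation as R
from scipy.optimize import least_squares
LO=np.array([-2.91,-.82,.22,-1.22,.12,-3.08]);HI=np.array([2.91,2.16,2.67,4.37,2.79,3.08])
def ry(a): return R.from_euler('y',a)
def rz(a): return R.from_euler('z',a)
def fk(q,p,s4=1,s6=1,off=0.):
    r0,h,L1,a,L2,L3=p
    A=rz(q[0]); x=A.apply([r0,0,h]); A=A*ry(q[1]); x=x+A.apply([0,0,L1]); A=A*ry(q[2]); x=x+A.apply([a,0,L2])
    A=A*rz(s4*q[3])*ry(q[4]); x=x+A.apply([0,0,L3]); A=A*rz(s6*q[5]+off)
    return x,A
def des(yaw,lean): # tool down, tool x at yaw, leaned back
    return rz(yaw)*ry(-lean)*R.from_quat([1,0,0,0])
E
python3 - <<'E'
from kin import *
from bench import arm
s=arm.read_state()
Q=[[-1.302,.494,1.345,0,1.302,-.096],s["joint_pos"]]
X=[[.22297,-.58385,.17410],s["tool_pos"]]
rot=lambda w:R.from_quat([w[1],w[2],w[3],w[0]])
O=[rot([-3.54e-5,.98341,.181388,-2.9e-6]),rot(s["tcp_rot"])]
for s4 in(1,-1):
 for s6 in(1,-1):
  f=lambda p:np.concatenate([np.r_[fk(q,p[:6],s4,s6,p[6])[0]-x,.3*(o.inv()*fk(q,p[:6],s4,s6,p[6])[1]).as_rotvec()] for q,x,o in zip(Q,X,O)]+[1e-3*(p[:6]-[0,.3,.4,0,.4,.2])])
  b=min((least_squares(f,[.0,.3,.4,0,.4,.2,o]) for o in(0,1.57,3.14,-1.57)),key=lambda r:r.cost)
  print(s4,s6,b.x.round(4),b.cost, f(b.x)[:12].round(4))
E
```

```text
1 1 [0.2899 0.1248 0.3119 0.1001 0.2186 0.0709 1.5708] 0.0017946966592691117 [-0.0578 -0.0159  0.     -0.0002 -0.     -0.      0.     -0.     -0.
 -0.     -0.      0.    ]
1 -1 [0.2899 0.1247 0.312  0.1001 0.2186 0.0709 1.4148] 0.0019111129350836422 [-0.0578 -0.0159  0.     -0.0002 -0.      0.0108  0.     -0.     -0.
 -0.     -0.     -0.0108]
-1 1 [ 0.4058  0.0308  0.2123  0.0797  0.1418 -0.0708  0.3616] 0.1404839456985676 [-5.780e-02 -1.590e-02  0.000e+00 -2.000e-04 -1.000e-04 -3.628e-01
 -0.000e+00  0.000e+00 -0.000e+00  7.340e-02 -9.370e-02  3.628e-01]
-1 -1 [ 0.4058  0.0308  0.2123  0.0797  0.1418 -0.0708  0.2053] 0.13277124210067986 [-5.780e-02 -1.590e-02  0.000e+00 -2.000e-04 -1.000e-04 -3.521e-01
 -0.000e+00  0.000e+00 -0.000e+00  7.480e-02 -9.200e-02  3.521e-01]
```

>>> {"name": "apply_moves", "arguments": {
  "increments": [
    [[-0.5,0,4],[0,0,0],0.08],
    [[-0.5,0,4],[0,0,0],0.08],
    [[-0.5,0,4],[0,0,0],0.08],
    [[-0.5,0,4],[0,0,0],0.08],
    [[0,0,0],[0,0,0],0.08]
  ]
}}

```text
t: 5.92
tool_pos: [0.3895, 0.1272, 0.2686]
tcp_rot: [0.008, 0.954, 0.002, 0.3]
ft_force: [0.4, -0.4, 0.2]
grip_width: 0.0419
gripper_force: 0.0
```

Run:
```python
from bench import arm
s=arm.read_state(); print(list(s["joint_pos"]),list(s["tool_pos"]),list(s["tcp_rot"]))
```

```text
[np.float64(0.39372277645873505), np.float64(-0.18408947576372972), np.float64(2.138045160348728), np.float64(-0.3917784576713395), np.float64(0.657224673391824), np.float64(2.206703706249127)] [np.float64(0.38953638869820634), np.float64(0.12722193370492585), np.float64(0.26856837552793184)] [np.float64(0.008445278636725924), np.float64(0.9538489053604603), np.float64(0.0023347655204838886), np.float64(0.3001591109417872)]
```

```bash
python3 - <<'E'
s=open('kin.py').read()
s=s.replace("r0,h,L1,a,L2,L3=p","r0,h,L1,a,L2,L3,y0=p").replace("A.apply([r0,0,h])","A.apply([r0,y0,h])").replace("off=0.","off=np.pi/2")
open('kin.py','w').write(s)
E
python3 - <<'E'
from kin import *
from bench import arm
s=arm.read_state()
Q=[[-1.302,.494,1.345,0,1.302,-.096],s["joint_pos"],[.6,-.24,2.16,-.59,.71,2.52],[.37,.15,2.37,-1.22,.2,3.08]]
X=[[.22297,-.58385,.17410],s["tool_pos"],[.36547,.14955,.29181],[.39501,.13739,.13826]]
W=[1,1,.3,.3]
f=lambda p:np.concatenate([w*(fk(q,p)[0]-x) for q,x,w in zip(Q,X,W)]+[1e-3*(p-[0,.3,.4,0,.4,.2,.06])])
b=least_squares(f,[.0,.3,.4,0,.4,.2,.06]); print(b.x.round(4),f(b.x)[:12].round(4), [np.degrees((fk(q,b.x)[1].inv()*R.from_quat(o)).magnitude()) for q,o in [(Q[1],np.roll(s["tcp_rot"],-1))]])
np.save("p.npy",b.x)
E
```

```text
[2.000e-04 2.605e-01 5.960e-01 1.206e-01 3.847e-01 3.931e-01 5.980e-02] [-0.0001 -0.     -0.0001  0.      0.      0.0001 -0.      0.      0.0002
 -0.0002  0.0003 -0.0001] [np.float64(1.846277355979016e-14)]
```

```bash
cat >> kin.py <<'E'
P=None
def ik(x,A):
    global P
    if P is None: P=np.load("p.npy")
    r0,h,L1,a,L2,L3,y0=P; out=[]
    w=np.array(x)-A.apply([0,0,L3]); rho=np.hypot(w[0],w[1])
    if rho<y0: return out
    q1=np.arctan2(w[1],w[0])-np.arcsin(y0/rho); r=np.sqrt(rho**2-y0**2)-r0; z=w[2]-h
    l2=np.hypot(a,L2); g=np.arctan2(a,L2); D=np.hypot(r,z)
    c=(D*D-L1**2-l2**2)/(2*L1*l2)
    if abs(c)>1: return out
    e=np.arccos(c); q3=e-g; q2=np.arctan2(r,z)-np.arctan2(l2*np.sin(e),L1+l2*np.cos(e))
    B=(rz(q1)*ry(q2+q3)).inv()*A
    M=B.as_matrix(); q5=np.arccos(np.clip(M[2,2],-1,1)); q4=np.arctan2(M[1,2],M[0,2]); q6=np.arctan2(M[2,1],-M[2,0])-np.pi/2
    for d4 in(0,2*np.pi):
        for d6 in(0,2*np.pi):
            q=np.array([q1,q2,q3,q4+d4,q5,q6+d6])
            if (q>LO+.01).all() and (q<HI-.01).all(): out.append(q)
    return out
E
python3 - <<'E'
from kin import *
C0=np.array([.4545,.158]);Wp=np.array([.564,.154]);F=np.array([.6596,.1957])
S=[("start",C0-[.02,0]),("C0",C0),("mid",(C0+Wp)/2),("W",Wp),("bay",(Wp+F)/2),("F",F)]
for n,c in S:
  for lean in(25,30,35,40,45):
    row=[]
    for yaw in np.arange(-.4,1.01,.2):
      t=c-.036*np.array([np.cos(yaw),np.sin(yaw)])
      A=des(yaw,np.radians(lean)); cell=""
      for fl in(0,1):
        for q in ik([*t,.017],A*rz(np.pi*fl)): cell+=f"{'ab'[fl]}{q[3]:.1f}/{q[4]:.1f}/{q[5]:.1f} "
      row.append(f"{yaw:.1f}:{cell or '-'}")
    print(n,lean," | ".join(row))
for h in(.1,.2,.3):
  print(h,[(l,np.round(q,2).tolist()) for l in(0,20,40) for q in ik([.38,.15,h],des(.4,np.radians(l)))])
E
```

```text
start 25 -0.4:- | -0.2:- | 0.0:a3.9/0.2/-2.0 b3.9/0.2/1.2  | 0.2:a3.2/0.2/-1.6 b3.2/0.2/1.5  | 0.4:a2.6/0.3/-1.4 b2.6/0.3/1.8  | 0.6:a2.1/0.3/-1.1 b2.1/0.3/2.0  | 0.8:a1.5/0.4/-0.9 b1.5/0.4/2.3  | 1.0:a1.1/0.5/-0.7 b1.1/0.5/2.4 
start 30 -0.4:- | -0.2:a4.2/0.4/-1.9 b4.2/0.4/1.2  | 0.0:a3.6/0.5/-1.6 b3.6/0.5/1.5  | 0.2:a3.2/0.5/-1.6 b3.2/0.5/1.6  | 0.4:a2.8/0.6/-1.6 b2.8/0.6/1.5  | 0.6:a2.4/0.5/-1.5 b2.4/0.5/1.6  | 0.8:a1.9/0.5/-1.3 b1.9/0.5/1.8  | 1.0:a1.4/0.5/-1.1 b1.4/0.5/2.1 
start 35 -0.4:- | -0.2:a4.1/0.6/-1.6 b4.1/0.6/1.5  | 0.0:a3.5/0.7/-1.5 b3.5/0.7/1.7  | 0.2:a3.2/1.0/-1.6 b3.2/1.0/1.6  | 0.4:- | 0.6:a2.5/0.8/-1.8 b2.5/0.8/1.3  | 0.8:a2.0/0.6/-1.6 b2.0/0.6/1.5  | 1.0:a1.5/0.6/-1.3 b1.5/0.6/1.8 
start 40 -0.4:- | -0.2:a4.0/0.8/-1.5 b4.0/0.8/1.7  | 0.0:a3.5/1.1/-1.3 b3.5/1.1/1.8  | 0.2:- | 0.4:- | 0.6:- | 0.8:a2.1/0.8/-1.9 b2.1/0.8/1.2  | 1.0:a1.6/0.7/-1.5 b1.6/0.7/1.6 
start 45 -0.4:- | -0.2:a4.0/0.9/-1.3 b4.0/0.9/1.8  | 0.0:- | 0.2:- | 0.4:- | 0.6:- | 0.8:a2.2/1.0/-2.2 b2.2/1.0/1.0  | 1.0:a1.6/0.8/-1.7 b1.6/0.8/1.4 
C0 25 -0.4:a-1.2/0.4/-2.7 b-1.2/0.4/0.5  | -0.2:- | 0.0:a4.
[... 5539 characters left out ...]
4/-1.0 b2.0/0.4/2.2  | 0.8:a1.5/0.6/-0.8 b1.5/0.6/2.4  | 1.0:a1.2/0.7/-0.7 b1.2/0.7/2.5 
F 45 -0.4:- | -0.2:a4.2/0.5/-2.0 b4.2/0.5/1.1  | 0.0:a3.7/0.5/-1.8 b3.7/0.5/1.4  | 0.2:a3.1/0.6/-1.6 b3.1/0.6/1.6  | 0.4:a2.7/0.6/-1.4 b2.7/0.6/1.7  | 0.6:a2.2/0.6/-1.2 b2.2/0.6/1.9  | 0.8:a1.7/0.6/-1.0 b1.7/0.6/2.1  | 1.0:a1.4/0.8/-0.8 b1.4/0.8/2.3 
0.1 [(0, [0.23, 0.31, 1.94, 0.0, 0.89, 1.4]), (20, [0.14, 0.2, 2.26, 0.25, 0.35, 1.09])]
0.2 [(0, [0.23, 0.16, 1.8, 0.0, 1.19, 1.4]), (20, [0.14, -0.03, 2.09, 0.13, 0.75, 1.24]), (40, [-0.06, -0.08, 2.42, 1.07, 0.33, 0.16])]
0.3 [(0, [0.23, 0.06, 1.62, 0.0, 1.46, 1.4]), (20, [0.14, -0.16, 1.89, 0.1, 1.08, 1.28]), (40, [-0.06, -0.33, 2.18, 0.46, 0.69, 0.85])]
```

```bash
cat >> kin.py <<'E'
V=np.array([1.89,1.89,2.57,3.01,3.01,3.01])*.7/8
def sim(wps,q):
    """wps: (x,y,z,yaw,lean deg,rows); linear interpolation per leg; prints worst speed ratio and joints"""
    for i in range(1,len(wps)):
        a,b=np.array(wps[i-1][:5]),np.array(wps[i][:5]); n=wps[i][5]; worst=0; m5=9
        for k in range(1,n+1):
            w=a+(b-a)*k/n; c=ik(w[:3],des(w[3],np.radians(w[4])))
            if not c: print(i,"NO IK at",k,w.round(3)); return q
            q2=min(c,key=lambda t:abs(t-q).max()); worst=max(worst,(abs(q2-q)/V).max()); q=q2; m5=min(m5,q[4])
        print(i,"ratio %.2f min5 %.2f"%(worst,m5),q.round(2))
    return q
E
python3 - <<'E'
from kin import *
from bench import arm
s=arm.read_state(); q=np.array(s["joint_pos"]); A=R.from_quat(np.roll(s["tcp_rot"],-1)); z=A.as_matrix()
yaw=np.arctan2(z[1,2],z[0,2]); lean=np.degrees(np.arccos(-z[2,2])); print(yaw,lean, (des(yaw,np.radians(lean)).inv()*A).as_rotvec())
p=s["tool_pos"]
for ym in(.8,1.0,1.2):
  print("ym",ym)
  w=[(*p,yaw,lean,0),(.385,.13,.27,ym,35,10),(.385,.13,.10,ym,35,10),(.385,.13,.06,ym,35,5),(.382,.158,.06,0,35,14),(.382,.158,.016,0,35,6),(.4225,.158,.016,0,35,8),(.53,.154,.016,.0,37,14),(.53,.14,.016,.41,40,10),(.625,.182,.016,.41,43,16)]
  sim(w,q)
E
```

```text
-0.025680859247930975 34.94858987857361 [ 1.73479105e-18 -6.64641822e-17 -3.05763114e-02]
ym 0.8
1 ratio 1.16 min5 0.60 [-0.4  -0.15  2.11  0.67  1.04  0.06]
2 ratio 0.66 min5 0.58 [-0.4   0.33  2.44  1.37  0.58 -0.9 ]
3 ratio 0.36 min5 0.56 [-0.4   0.52  2.5   1.77  0.58 -1.36]
4 ratio 0.64 min5 0.53 [ 0.52  0.53  2.52  3.73  0.53 -1.66]
5 ratio 0.26 min5 0.58 [ 0.52  0.78  2.59  3.54  0.81 -1.42]
6 ratio 0.09 min5 0.65 [ 0.44  0.7   2.49  3.55  0.65 -1.54]
7 ratio 0.08 min5 0.45 [ 0.3   0.66  2.28  3.56  0.45 -1.71]
8 ratio 0.44 min5 0.48 [-0.07  0.72  2.36  2.63  0.65 -1.53]
9 ratio 0.06 min5 0.51 [ 0.04  0.73  2.15  2.61  0.51 -1.37]
ym 1.0
1 ratio 1.41 min5 0.60 [-0.45 -0.07  2.05  0.67  1.17 -0.15]
2 ratio 0.41 min5 0.70 [-0.45  0.35  2.34  1.09  0.7  -0.83]
3 ratio 0.25 min5 0.62 [-0.45  0.5   2.39  1.34  0.62 -1.13]
4 ratio 0.78 min5 0.53 [ 0.52  0.53  2.52  3.73  0.53 -1.66]
5 ratio 0.26 min5 0.58 [ 0.52  0.78  2.59  3.54  0.81 -1.42]
6 ratio 0.09 min5 0.65 [ 0.44  0.7   2.49  3.55  0.65 -1.54]
7 ratio 0.08 min5 0.45 [ 0.3   0.66  2.28  3.56  0.45 -1.71]
8 ratio 0.44 min5 0.48 [-0.07  0.72  2.36  2.63  0.65 -1.53]
9 ratio 0.06 min5 0.51 [ 0.04  0.73  2.15  2.61  0.51 -1.37]
ym 1.2
1 ratio 1.71 min5 0.60 [-0.45  0.01  1.98  0.64  1.28 -0.31]
2 ratio 0.29 min5 0.82 [-0.45  0.38  2.24  0.9   0.82 -0.81]
3 ratio 0.16 min5 0.72 [-0.45  0.5   2.28  1.04  0.72 -1.01]
4 ratio 0.91 min5 0.53 [ 0.52  0.53  2.52  3.73  0.53 -1.66]
5 ratio 0.26 min5 0.58 [ 0.52  0.78  2.59  3.54  0.81 -1.42]
6 ratio 0.09 min5 0.65 [ 0.44  0.7   2.49  3.55  0.65 -1.54]
7 ratio 0.08 min5 0.45 [ 0.3   0.66  2.28  3.56  0.45 -1.71]
8 ratio 0.44 min5 0.48 [-0.07  0.72  2.36  2.63  0.65 -1.53]
9 ratio 0.06 min5 0.51 [ 0.04  0.73  2.15  2.61  0.51 -1.37]
```

>>> {"name": "apply_moves", "arguments": {
  "increments": [
    [[0,0,0],[0,0,0.07],0.08],
    [[0,0,0],[0,0,0.07],0.08],
    [[0,0,0],[0,0,0.07],0.08],
    [[0,0,0],[0,0,0.07],0.08],
    [[0,0,0],[0,0,0.07],0.08],
    [[0,0,0],[0,0,0.07],0.08],
    [[0,0,0],[0,0,0.07],0.08],
    [[0,0,0],[0,0,0.07],0.08],
    [[0,0,0],[0,0,0.07],0.08],
    [[0,0,0],[0,0,0.07],0.08],
    [[-0.2,0.1,0],[0,0,0.07],0.08],
    [[-0.2,0.2,0],[0,0,0.07],0.08]
  ]
}}

```text
t: 7.42
tool_pos: [0.3839, 0.1292, 0.2641]
tcp_rot: [-0.113, 0.871, 0.392, 0.275]
ft_force: [0.7, -0.5, -0.2]
grip_width: 0.0419
gripper_force: 0.0
```

>>> {"name": "apply_moves", "arguments": {
  "increments": [
    [[0,0,0],[0,0,0.07],0.08],
    [[0,0,0],[0,0,0.07],0.08],
    [[0,0,0],[0,0,0.04],0.08],
    [[0,0,-2],[0,0,0],0.08],
    [[0,0,-2],[0,0,0],0.08],
    [[0,0,-2],[0,0,0],0.08],
    [[0,0,-2],[0,0,0],0.08],
    [[0,0,-2],[0,0,0],0.08],
    [[0,0,-2],[0,0,0],0.08],
    [[0,0,-2],[0,0,0],0.08],
    [[0,0,-2],[0,0,0],0.08],
    [[0,0,0],[0,0,0],0.08]
  ]
}}

```text
t: 8.93
tool_pos: [0.3831, 0.1298, 0.1039]
tcp_rot: [-0.138, 0.833, 0.467, 0.263]
ft_force: [0.1, 0.5, 0.3]
grip_width: 0.0422
gripper_force: 0.0
```

```bash
cat > st.py <<'E'
from kin import *
from bench import arm
s=arm.read_state(); A=R.from_quat(np.roll(s["tcp_rot"],-1)); z=A.as_matrix()
yaw=np.arctan2(z[1,2],z[0,2]); lean=np.arccos(-z[2,2])
print("t",s["t"],"pos",s["tool_pos"].round(4),"yaw %.3f lean %.1f"%(yaw,np.degrees(lean)),"roll",(des(yaw,lean).inv()*A).as_rotvec().round(3),"q",s["joint_pos"].round(2),"F",s["ft_force"].round(2))
E
python3 st.py
```

```text
t 8.925 pos [0.3831 0.1298 0.1039] yaw 0.996 lean 34.5 roll [-0.     0.    -0.027] q [-0.44  0.32  2.34  1.07  0.7  -0.81] F [0.11 0.5  0.32]
```

>>> {"name": "apply_moves", "arguments": {
  "increments": [
    [[0,0,-1.1],[0,0,0],0.08],
    [[0,0,-1.1],[0,0,0],0.08],
    [[0,0,-1.1],[0,0,0],0.08],
    [[0,0,-1.1],[0,0,0],0.08],
    [[0,0.2,0],[0,0,-0.07],0.08],
    [[0,0.2,0],[0,0,-0.07],0.08],
    [[0,0.2,0],[0,0,-0.07],0.08],
    [[0,0.2,0],[0,0,-0.07],0.08],
    [[0,0.2,0],[0,0,-0.07],0.08],
    [[0,0.2,0],[0,0,-0.07],0.08],
    [[0,0.2,0],[0,0,-0.07],0.08],
    [[0,0.2,0],[0,0,-0.07],0.08]
  ]
}}

```text
t: 10.42
tool_pos: [0.3854, 0.146, 0.0621]
tcp_rot: [-0.059, 0.929, 0.218, 0.293]
ft_force: [0.8, -0.2, 0.3]
grip_width: 0.0419
gripper_force: 0.0
```

>>> {"name": "apply_moves", "arguments": {
  "increments": [
    [[0,0.2,0],[0,0,-0.07],0.08],
    [[0,0.2,0],[0,0,-0.07],0.08],
    [[0,0.2,0],[0,0,-0.07],0.08],
    [[0,0.2,0],[0,0,-0.07],0.08],
    [[0,0.2,0],[0,0,-0.07],0.08],
    [[0,0.2,0],[0,0,-0.07],0.08],
    [[0,0,0],[0,0,0],0.08]
  ]
}}

```text
t: 11.3
tool_pos: [0.3857, 0.1595, 0.0624]
tcp_rot: [0.002, 0.954, 0.022, 0.299]
ft_force: [-0.9, 0.7, -1.0]
grip_width: 0.042
gripper_force: 0.0
```

```bash
python3 st.py
```

```text
t 11.3 pos [0.3857 0.1595 0.0624] yaw 0.016 lean 34.8 roll [ 0.   -0.   -0.03] q [ 0.5   0.5   2.52  3.73  0.5  -1.72] F [-0.94  0.71 -0.99]
```

>>> {"name": "apply_moves", "arguments": {
  "increments": [
    [[0,0,-1],[0.017,0,-0.025],0.08],
    [[0,0,-1],[0,0,0],0.08],
    [[0,0,-1],[0,0,0],0.08],
    [[0,0,-1],[0,0,0],0.08],
    [[0,-0.05,-0.6],[0,0,0],0.08],
    [[0.4,-0.05,0],[0,0,0],0.08],
    [[0.4,-0.05,0],[0,0,0],0.08],
    [[0.4,0,0],[0,0,0],0.08],
    [[0.4,0,0],[0,0,0],0.08],
    [[0.4,0,0],[0,0,0],0.08],
    [[0,0,0],[0,0,0],0.08]
  ]
}}

```text
t: 12.68
tool_pos: [0.405, 0.1561, 0.0154]
tcp_rot: [-0.001, 0.955, 0.007, 0.298]
ft_force: [0.2, 0.2, -0.7]
grip_width: 0.0418
gripper_force: 0.0
```

```bash
python3 st.py
cat > bo.py <<'E'
from h import *
import sys,cv2
o=np.array([.6559,.1941]); yaw=.41
for n in("top","side"):
    r=imaging.read_camera(n)
    for t in sys.argv[2:] or ["white_bottle"]:
        for d in finder.place_of(n,t)[:1]: print(n,t,np.round(d["at"],4),"%.2f"%d["score"],"rack",rackframe(np.array([d["at"]]),o,yaw).round(4))
    if n=="side" and sys.argv[1]!="-": cv2.imwrite(f"pics/{sys.argv[1]}.png",cv2.resize(r["image"][100:300,240:500,::-1],(780,600)))
E
python3 bo.py side2
```

```text
t 12.675 pos [0.405  0.1561 0.0154] yaw 0.010 lean 34.7 roll [ 0.     0.    -0.005] q [ 0.45  0.72  2.54  3.52  0.71 -1.5 ] F [ 0.24  0.18 -0.66]
top white_bottle [ 0.4531  0.1568 -0.0009] 0.70 rack [[-0.2009  0.0466 -0.0009]]
side white_bottle [0.6569 0.1989 0.0061] 0.37 rack [[0.0028 0.004  0.0061]]
```

View pics/side2.png

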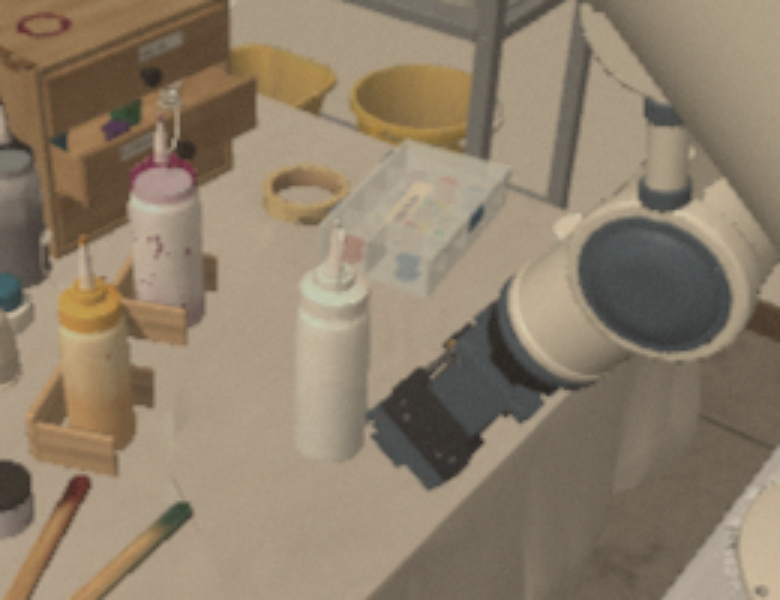

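Side view: the bottle stands upright at px (333,370) with the hand low and just behind it at (400,430), not touching yet. Starting a slow push.

>>> {"name": "apply_moves", "arguments": {
  "increments": [
    [[0.5,0,0],[0,-0.004,0],0.08],
    [[0.5,0,0],[0,-0.004,0],0.08],
    [[0.4,0,0],[0,-0.004,0],0.08],
    [[0.4,0,0],[0,-0.004,0],0.08],
    [[0.4,0,0],[0,-0.004,0],0.08],
    [[0.4,0,0],[0,-0.004,0],0.08],
    [[0.4,0,0],[0,-0.004,0],0.08],
    [[0.4,0,0],[0,-0.004,0],0.08],
    [[0.4,0,0],[0,-0.004,0],0.08],
    [[0.2,0,0],[0,0,0],0.08],
    [[0,0,0],[0,0,0],0.08]
  ]
}}

```text
t: 14.25
tool_pos: [0.4446, 0.156, 0.0151]
tcp_rot: [-0.0, 0.949, 0.007, 0.315]
ft_force: [-1.7, 1.8, 0.0]
grip_width: 0.0422
gripper_force: 1.1
```

```bash
python3 st.py;python3 bo.py side3
```

```text
t 14.25 pos [0.4446 0.156  0.0151] yaw 0.009 lean 36.7 roll [ 0.    -0.    -0.006] q [ 0.4   0.71  2.48  3.51  0.69 -1.55] F [-1.69  1.75  0.02]
top white_bottle [ 0.454   0.1585 -0.0017] 0.73 rack [[-0.1994  0.0478 -0.0017]]
side white_bottle [4.554e-01 1.590e-01 3.000e-04] 0.80 rack [[-0.1979  0.0477  0.0003]]
```

View pics/side3.png

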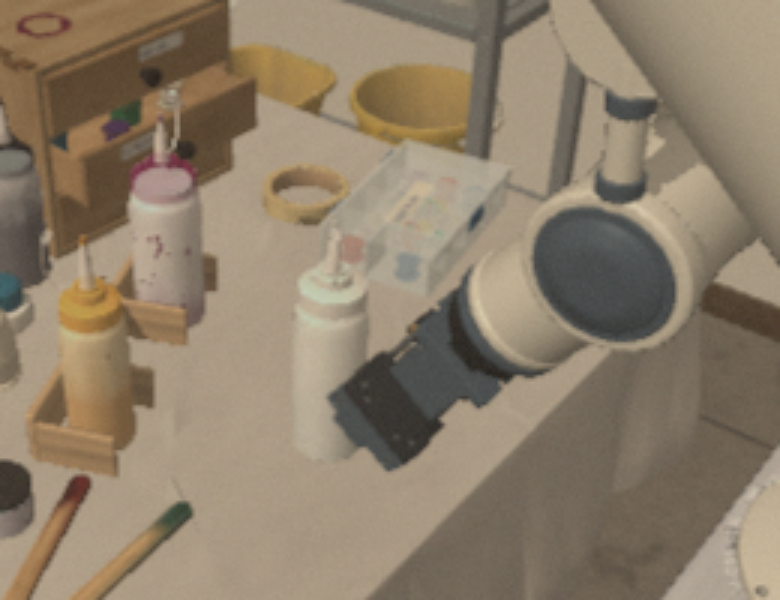

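The bottle is still upright at px (330,370), with the hand at its rear at (390,420). The finder shows almost no motion, so I'll check with depth.

```bash
cat > bd.py <<'E'
from h import *
# nozzle/cap/body centres from fused depth (white pixels near guess)
import sys
g=np.array([float(sys.argv[1]),float(sys.argv[2])])
for n in("top","side"):
    im,P,ok=cloud(n); I=im.astype(int); w=ok&(I.min(-1)>90)&(I.max(-1)-I.min(-1)<60)
    X=P[w]; X=X[np.hypot(*(X[:,:2]-g).T)<.055]
    for lo,hi in((.01,.05),(.05,.1),(.1,.15),(.152,.165),(.17,.19),(.2,.26)):
        Y=X[(X[:,2]>lo)&(X[:,2]<hi)]
        if len(Y)>3: print(n,lo,len(Y),"x %.4f..%.4f y %.4f..%.4f"%(*np.percentile(Y[:,0],[2,98]),*np.percentile(Y[:,1],[2,98])))
E
python3 bd.py .46 .158
```

```text
top 0.05 8 x 0.4255..0.4488 y 0.1243..0.1383
top 0.1 49 x 0.4251..0.4874 y 0.1252..0.1878
top 0.17 458 x 0.4317..0.4828 y 0.1314..0.1806
top 0.2 35 x 0.4355..0.4612 y 0.1521..0.1817
side 0.01 207 x 0.4273..0.4753 y 0.1656..0.1914
side 0.05 215 x 0.4331..0.4770 y 0.1746..0.1906
side 0.1 422 x 0.4256..0.4775 y 0.1457..0.1903
side 0.152 99 x 0.4288..0.4744 y 0.1460..0.1873
side 0.17 258 x 0.4311..0.4819 y 0.1349..0.1851
side 0.2 54 x 0.4351..0.4614 y 0.1553..0.1855
```

Run:
```python
from h import *
import cv2
a=imaging.read_camera("wrist")["image"]; b=imaging.read_camera("side")["image"][180:280,310:470]
b=cv2.resize(b,(640,400),interpolation=cv2.INTER_CUBIC)
cv2.imwrite("pics/w4.png",cv2.resize(np.vstack([a,b])[:,:,::-1],(480,600)))
cv2.imwrite("pics/w4b.png",b[:,:,::-1])
```

```text
(no output)
```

View pics/w4.png

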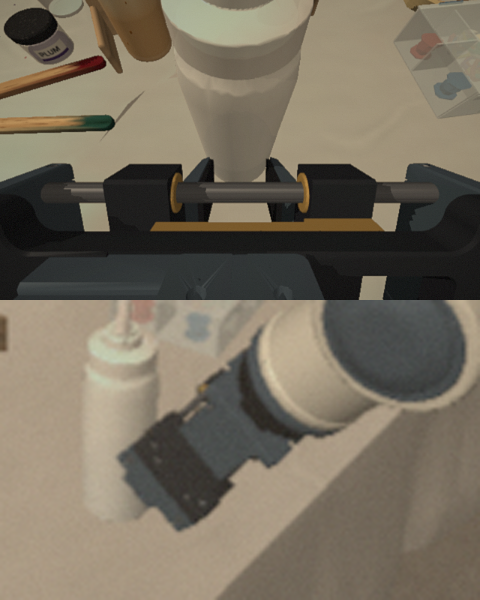

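Wrist view: the fingers at px (205,185) and (275,185) straddle the bottle base. TCP–bottle offset is only about 12 mm, so the hand's body could be close to the bottle wall higher up. I'll back off, narrow the fingers and lean more.

>>> {"name": "apply_moves", "arguments": {
  "increments": [
    [[-0.5,0,0],[0,0,0],0.08],
    [[-0.5,0,0],[0,0,0],0.08],
    [[-0.5,0,0],[0,0,0],0.08],
    [[-0.5,0,0],[0,-0.02,0],0.43],
    [[0,0.05,0],[0,-0.02,0],0.43],
    [[0,0.05,0.1],[0,-0.02,0],0.43],
    [[0,0,0],[0,0,0],0.43],
    [[0,0,0],[0,0,0],0.43]
  ]
}}

```text
t: 15.65
tool_pos: [0.4245, 0.157, 0.016]
tcp_rot: [-0.0, 0.939, 0.007, 0.343]
ft_force: [-0.0, 0.4, 0.8]
grip_width: 0.0259
gripper_force: 0.0
```

>>> {"name": "apply_moves", "arguments": {
  "increments": [
    [[0.3,0,0],[0,0,0],0.43],
    [[0.3,0,0],[0,0,0],0.43],
    [[0.3,0,0],[0,0,0],0.43],
    [[0.3,0,0],[0,0,0],0.43],
    [[0.3,0,0],[0,0,0],0.43],
    [[0.3,0,0],[0,0,0],0.43],
    [[0.3,0,0],[0,0,0],0.43],
    [[0.3,0,0],[0,0,0],0.43],
    [[0,0,0],[0,0,0],0.43]
  ]
}}

```text
t: 16.77
tool_pos: [0.4488, 0.1569, 0.0162]
tcp_rot: [-0.0, 0.939, 0.007, 0.343]
ft_force: [-2.2, 0.1, 0.1]
grip_width: 0.026
gripper_force: 1.0
```

```bash
python3 st.py;python3 bd.py .46 .158
python3 - <<'E'
from h import *
import cv2
cv2.imwrite("pics/w5.png",imaging.read_camera("wrist")["image"][:,:,::-1])
E
```

```text
t 16.775 pos [0.4488 0.1569 0.0162] yaw 0.008 lean 40.2 roll [-0.     0.    -0.007] q [ 0.43  0.8   2.52  3.49  0.87 -1.48] F [-2.2   0.06  0.1 ]
top 0.01 6 x 0.4402..0.4602 y 0.1246..0.1342
top 0.05 5 x 0.4130..0.4536 y 0.1264..0.1338
top 0.1 43 x 0.4320..0.4943 y 0.1251..0.1881
top 0.152 4 x 0.4364..0.4810 y 0.1295..0.1475
top 0.17 454 x 0.4383..0.4873 y 0.1313..0.1807
top 0.2 33 x 0.4418..0.4671 y 0.1520..0.1821
side 0.01 237 x 0.4320..0.4822 y 0.1603..0.1898
side 0.05 291 x 0.4329..0.4839 y 0.1482..0.1899
side 0.1 418 x 0.4323..0.4850 y 0.1476..0.1896
side 0.152 98 x 0.4355..0.4808 y 0.1480..0.1864
side 0.17 246 x 0.4378..0.4878 y 0.1369..0.1852
side 0.2 60 x 0.4419..0.4672 y 0.1549..0.1861
```

View pics/w5.png

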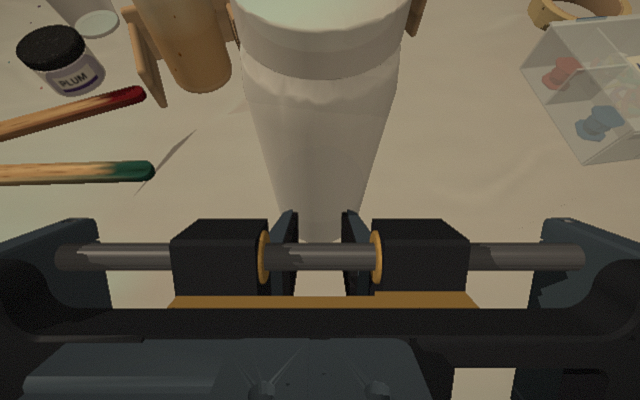

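Center is now (0.463,0.157), which is 6 mm forward and vertical. Pushing at 2.2 N would tip it if the contact were high, so the contact is low. Wrist view: fingers at px (285,235) and (350,235), centred on the bottle. Continuing.

>>> {"name": "apply_moves", "arguments": {
  "increments": [
    [[0.4,0,0],[0,0,0],0.43],
    [[0.4,0,0],[0,0,0],0.43],
    [[0.4,0,0],[0,0,0],0.43],
    [[0.4,-0.02,0],[0,0,0],0.43],
    [[0.4,-0.02,0],[0,0,0],0.43],
    [[0.4,-0.02,0],[0,0,0],0.43],
    [[0.4,-0.02,0],[0,0,0],0.43],
    [[0.4,-0.02,0],[0,0,0],0.43],
    [[0.4,-0.02,0],[0,0,0],0.43],
    [[0.4,-0.02,0],[0,0,0],0.43],
    [[0.4,-0.02,0],[0,0,0],0.43],
    [[0.4,-0.02,0],[0,0,0],0.43]
  ]
}}

```text
t: 18.42
tool_pos: [0.4968, 0.1552, 0.0161]
tcp_rot: [-0.0, 0.939, 0.007, 0.343]
ft_force: [-2.9, 0.9, 1.9]
grip_width: 0.0257
gripper_force: 1.4
```

```bash
python3 st.py;python3 bd.py .51 .158
```

```text
t 18.425 pos [0.4968 0.1552 0.0161] yaw 0.008 lean 40.1 roll [-0.     0.    -0.007] q [ 0.35  0.73  2.41  3.49  0.7  -1.58] F [-2.91  0.91  1.89]
top 0.01 7 x 0.4760..0.5031 y 0.1237..0.1648
top 0.05 6 x 0.4771..0.5136 y 0.1231..0.1303
top 0.1 29 x 0.4844..0.5316 y 0.1246..0.1854
top 0.152 4 x 0.4833..0.4838 y 0.1501..0.1610
top 0.17 427 x 0.4871..0.5370 y 0.1288..0.1783
top 0.2 32 x 0.4900..0.5141 y 0.1498..0.1811
side 0.01 206 x 0.4818..0.5282 y 0.1624..0.1888
side 0.05 250 x 0.4815..0.5334 y 0.1545..0.1887
side 0.1 400 x 0.4804..0.5304 y 0.1415..0.1880
side 0.152 95 x 0.4847..0.5271 y 0.1435..0.1846
side 0.17 224 x 0.4871..0.5360 y 0.1339..0.1820
side 0.2 59 x 0.4914..0.5165 y 0.1541..0.1836
```

>>> {"name": "apply_moves", "arguments": {
  "increments": [
    [[0.4,-0.01,0],[0,0,0],0.43],
    [[0.4,-0.01,0],[0,0,0],0.43],
    [[0.4,-0.01,0],[0,0,0],0.43],
    [[0.4,-0.01,0],[0,0,0],0.43],
    [[0.4,-0.01,0],[0,0,0],0.43],
    [[0.4,-0.01,0],[0,0,0],0.43],
    [[0.4,-0.01,0],[0,0,0],0.43],
    [[0.4,-0.01,0],[0,0,0],0.43],
    [[0.4,-0.01,0],[0,0,0],0.43],
    [[0.4,-0.01,0],[0,0,0],0.43],
    [[0.4,0,0],[0,0,0],0.43],
    [[0,0,0],[0,0,0],0.43]
  ]
}}

```text
t: 20.02
tool_pos: [0.5411, 0.1542, 0.0163]
tcp_rot: [-0.0, 0.939, 0.007, 0.343]
ft_force: [-1.5, 0.3, 0.0]
grip_width: 0.0258
gripper_force: 0.9
```

```bash
python3 st.py;python3 bd.py .557 .155 | grep -v "0.152\|top 0.0"
```

```text
t 20.025 pos [0.5411 0.1542 0.0163] yaw 0.008 lean 40.2 roll [-0.     0.    -0.007] q [ 0.3   0.7   2.3   3.49  0.57 -1.65] F [-1.55  0.3   0.03]
top 0.1 29 x 0.5290..0.5727 y 0.1221..0.1797
top 0.17 427 x 0.5301..0.5806 y 0.1284..0.1783
top 0.2 37 x 0.5338..0.5570 y 0.1494..0.1803
side 0.01 192 x 0.5252..0.5709 y 0.1620..0.1876
side 0.05 210 x 0.5252..0.5759 y 0.1559..0.1872
side 0.1 394 x 0.5239..0.5711 y 0.1400..0.1871
side 0.17 221 x 0.5297..0.5792 y 0.1338..0.1817
side 0.2 55 x 0.5338..0.5583 y 0.1514..0.1838
```

Run:
```python
from kin import *
from bench import arm
s=arm.read_state(); q0=np.array(s["joint_pos"]); p=s["tool_pos"]
ex=np.array([.917,.399]); o=np.array([.6559,.1941])
def T(x): return tuple(o+ex*x)
for L in(48,52,56):
  print(L); sim([(*p,.008,40.2,0),(*(p[:2]-[.015,0]),.018,.008,40.2,4),(*T(-.135),.018,.41,L,10),(*T(-.005),.018,.41,L,30)],q0)
```

```text
48
1 ratio 0.05 min5 0.58 [ 0.32  0.71  2.34  3.49  0.61 -1.62]
2 ratio 0.38 min5 0.66 [-0.14  0.92  2.48  2.68  1.07 -1.73]
3 ratio 0.08 min5 0.64 [ 0.04  0.78  2.14  2.68  0.64 -1.44]
52
1 ratio 0.05 min5 0.58 [ 0.32  0.71  2.34  3.49  0.61 -1.62]
2 ratio 0.39 min5 0.68 [-0.18  1.06  2.54  2.67  1.31 -1.83]
3 ratio 0.10 min5 0.81 [ 0.02  0.85  2.19  2.72  0.81 -1.51]
56
1 ratio 0.05 min5 0.58 [ 0.32  0.71  2.34  3.49  0.61 -1.62]
2 ratio 0.44 min5 0.70 [-0.21  1.23  2.59  2.64  1.56 -1.95]
3 ratio 0.14 min5 0.98 [ 0.01  0.92  2.22  2.74  0.98 -1.57]
```

>>> {"name": "apply_moves", "arguments": {
  "increments": [
    [[-0.75,0,0.1],[0,0,0],0.43],
    [[-0.75,0,0.15],[0,0,0],0.43],
    [[0,0,0],[0,-0.052,0],0.43],
    [[0,0,0],[0,-0.052,0],0.43],
    [[0,0,0],[0,-0.052,0],0.43],
    [[0,0,0],[0,-0.05,0],0.43],
    [[0.1,-0.23,0],[0,0,0.067],0.43],
    [[0.1,-0.23,0],[0,0,0.067],0.43],
    [[0.1,-0.23,0],[0,0,0.067],0.43],
    [[0.1,-0.23,0],[0,0,0.067],0.43],
    [[0.1,-0.23,0],[0,0,0.067],0.43],
    [[0.1,-0.23,0],[0,0,0.067],0.43]
  ]
}}

```text
t: 21.62
tool_pos: [0.5311, 0.1405, 0.0186]
tcp_rot: [-0.088, 0.879, 0.187, 0.429]
ft_force: [-0.1, 0.1, -0.1]
grip_width: 0.026
gripper_force: 0.0
```

```bash
python3 st.py;python3 bd.py .557 .155 | grep -v "0.152\|top 0.0"
```

```text
t 21.625 pos [0.5311 0.1405 0.0186] yaw 0.412 lean 51.9 roll [ 0.     0.    -0.008] q [-0.17  1.05  2.55  2.67  1.31 -1.84] F [-0.07  0.05 -0.1 ]
side 0.01 260 x 0.5233..0.5710 y 0.1393..0.1869
side 0.05 346 x 0.5235..0.5739 y 0.1399..0.1866
side 0.1 386 x 0.5239..0.5722 y 0.1410..0.1870
side 0.17 222 x 0.5289..0.5796 y 0.1327..0.1826
side 0.2 54 x 0.5342..0.5594 y 0.1516..0.1827
```

>>> {"name": "apply_moves", "arguments": {
  "increments": [
    [[0.37,0.16,0],[0,0,0],0.43],
    [[0.37,0.16,0],[0,0,0],0.43],
    [[0.37,0.16,0],[0,0,0],0.43],
    [[0.37,0.16,0],[0,0,0],0.43],
    [[0.37,0.16,0],[0,0,0],0.43],
    [[0.37,0.16,0],[0,0,0],0.43],
    [[0.37,0.16,0],[0,0,0],0.43],
    [[0.37,0.16,0],[0,0,0],0.43],
    [[0.37,0.16,0],[0,0,0],0.43],
    [[0.37,0.16,0],[0,0,0],0.43],
    [[0.37,0.16,0],[0,0,0],0.43],
    [[0,0,0],[0,0,0],0.43]
  ]
}}

```text
t: 23.22
tool_pos: [0.5727, 0.1581, 0.0188]
tcp_rot: [-0.087, 0.879, 0.187, 0.429]
ft_force: [-2.1, -1.1, -0.6]
grip_width: 0.0262
gripper_force: 0.7
```

```bash
python3 st.py;python3 bd.py .59 .165 | grep -v "0.152\|top 0.0"; python3 bo.py side6
```

```text
t 23.225 pos [0.5727 0.1581 0.0188] yaw 0.409 lean 52.0 roll [ 0.    0.   -0.01] q [-0.08  0.93  2.42  2.71  1.09 -1.69] F [-2.09 -1.14 -0.6 ]
side 0.01 239 x 0.5466..0.5959 y 0.1541..0.1934
side 0.05 338 x 0.5465..0.5949 y 0.1435..0.1943
side 0.1 386 x 0.5471..0.5949 y 0.1432..0.1939
side 0.17 214 x 0.5530..0.6019 y 0.1412..0.1881
side 0.2 62 x 0.5577..0.5803 y 0.1585..0.1914
side white_bottle [5.754e-01 1.630e-01 1.000e-04] 0.83 rack [[-0.0862  0.0036  0.0001]]
```

View pics/side6.png

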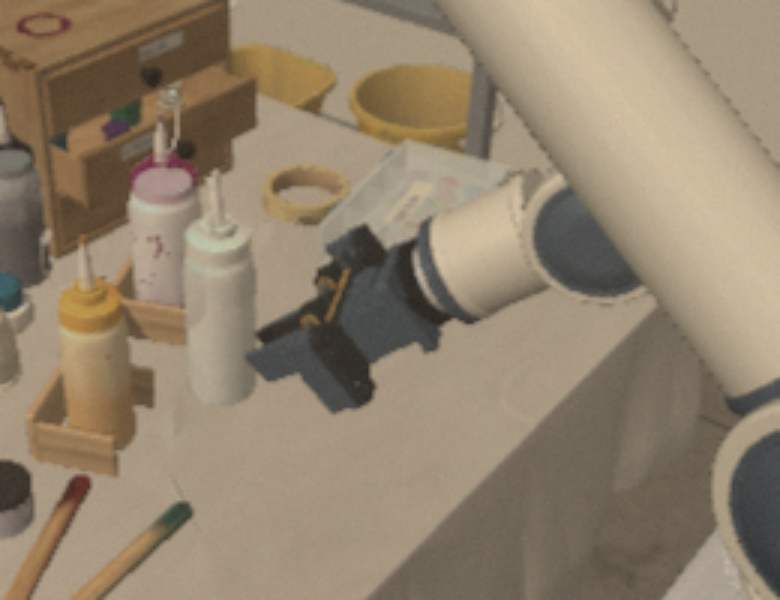

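Side view: the white bottle is upright at px (222,310), about to enter the bay, and the hand leans behind it at (300,360) with its tip at (252,355). The TCP–centre offset is oddly small, so I'll check where the finger surfaces really are.

Run:
```python
from h import *
import cv2
o=np.array([.6559,.1941])
for n in("side","wrist"):
    im,P,ok=cloud(n); I=im.astype(int)
    Q=rackframe(P.reshape(-1,3),o,.41).reshape(400,640,3)
    dark=(I.max(-1)<95)&ok
    m=dark&(Q[...,0]>-.16)&(Q[...,0]<-.03)&(abs(Q[...,1])<.11)&(Q[...,2]<.12)&(Q[...,2]>.0)
    X=Q[m]; print(n,len(X))
    for lo in np.arange(-.16,-.03,.01):
        Y=X[(X[:,0]>=lo)&(X[:,0]<lo+.01)]
        if len(Y): print(" x%.2f n%d y %.3f..%.3f z %.3f..%.3f"%(lo,len(Y),*np.percentile(Y[:,1],[3,97]),*np.percentile(Y[:,2],[3,97])))
r=imaging.read_camera("side")["image"][190:245,290:370]
cv2.imwrite("pics/z7.png",cv2.resize(r[:,:,::-1],(800,550),interpolation=cv2.INTER_CUBIC))
```

```text
side 226
 x-0.16 n31 y -0.019..0.027 z 0.050..0.094
 x-0.15 n60 y -0.015..0.026 z 0.046..0.087
 x-0.14 n71 y -0.017..0.025 z 0.037..0.079
 x-0.13 n43 y -0.017..0.025 z 0.042..0.069
 x-0.12 n20 y -0.018..0.024 z 0.046..0.065
 x-0.04 n1 y 0.050..0.050 z 0.018..0.018
wrist 1775
 x-0.16 n247 y -0.021..0.021 z 0.050..0.089
 x-0.15 n497 y -0.023..0.023 z 0.070..0.086
 x-0.14 n410 y -0.022..0.022 z 0.058..0.078
 x-0.13 n322 y -0.021..0.021 z 0.045..0.070
 x-0.12 n116 y -0.020..0.020 z 0.047..0.062
 x-0.11 n1 y -0.028..-0.028 z 0.033..0.033
 x-0.04 n182 y -0.082..0.050 z 0.003..0.096
```

View pics/z7.png

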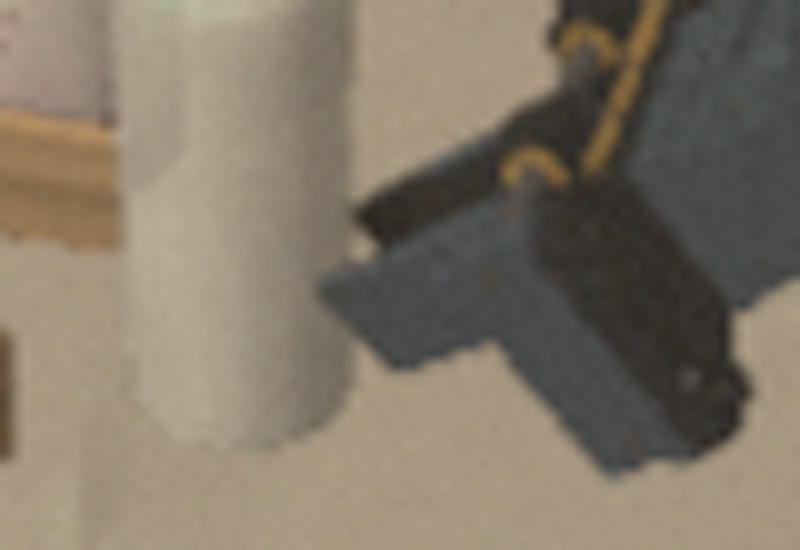

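The crop shows the finger's upper front corner at px (320,290) touching the bottle about 55 mm up. The real finger end is about 38 mm behind the reported TCP, so the hand is too high. I'll back off, lower it by 2.2 cm, and carry on with the contact near 33 mm.

>>> {"name": "apply_moves", "arguments": {
  "increments": [
    [[-0.46,-0.2,0],[0,0,0],0.43],
    [[-0.46,-0.2,0],[0,0,0],0.43],
    [[-0.46,-0.2,0],[0,0,0],0.43],
    [[0,0,-0.5],[0,0,0],0.43],
    [[0,0,-0.5],[0,0,0],0.43],
    [[0,0,-0.5],[0,0,0],0.43],
    [[0,0,-0.3],[0,0,0],0.43],
    [[0,0,0],[0,0,0],0.43]
  ]
}}

```text
t: 24.68
tool_pos: [0.5584, 0.152, 0.0003]
tcp_rot: [-0.087, 0.88, 0.186, 0.429]
ft_force: [-0.1, 0.6, 0.7]
grip_width: 0.026
gripper_force: 0.0
```

```bash
python3 st.py
python3 - <<'E'
from h import *
o=np.array([.6559,.1941])
im,P,ok=cloud("side"); I=im.astype(int)
Q=rackframe(P.reshape(-1,3),o,.41).reshape(400,640,3)
m=(I[...,0]<110)&(I[...,2]>=I[...,0]-5)&(I.max(-1)<130)&ok&(Q[...,0]>-.25)&(Q[...,0]<-.08)&(abs(Q[...,1])<.11)&(Q[...,2]<.1)
X=Q[m]; X=X[np.argsort(X[:,2])]; print(len(X),X[:25:2].round(3).tolist())
X=X[np.argsort(-X[:,0])];print(X[:12].round(3).tolist())
E
```

```text
t 24.675 pos [5.584e-01 1.520e-01 3.000e-04] yaw 0.409 lean 51.9 roll [ 0.    -0.    -0.009] q [-0.11  1.03  2.46  2.71  1.22 -1.76] F [-0.11  0.58  0.74]
378 [[-0.147, 0.018, 0.016], [-0.151, 0.022, 0.021], [-0.144, 0.019, 0.024], [-0.151, 0.023, 0.025], [-0.156, 0.022, 0.025], [-0.154, 0.023, 0.026], [-0.159, 0.023, 0.027], [-0.162, 0.024, 0.029], [-0.165, 0.025, 0.03], [-0.159, 0.022, 0.03], [-0.144, 0.018, 0.03], [-0.147, 0.018, 0.031], [-0.162, 0.023, 0.032]]
[[-0.131, 0.021, 0.04], [-0.132, -0.015, 0.044], [-0.133, 0.019, 0.042], [-0.133, 0.019, 0.036], [-0.134, 0.022, 0.042], [-0.136, 0.022, 0.035], [-0.137, 0.023, 0.046], [-0.137, -0.017, 0.047], [-0.137, 0.023, 0.04], [-0.137, 0.025, 0.045], [-0.138, 0.018, 0.036], [-0.139, 0.02, 0.034]]
```

>>> {"name": "apply_moves", "arguments": {
  "increments": [
    [[0,0,-0.4],[0,0,0],0.43],
    [[0,0,-0.3],[0,0,0],0.43],
    [[0.37,0.16,0],[0,0,0],0.43],
    [[0.37,0.16,0],[0,0,0],0.43],
    [[0.37,0.16,0],[0,0,0],0.43],
    [[0.37,0.16,0],[0,0,0],0.43],
    [[0.37,0.16,0],[0,0,0],0.43],
    [[0.37,0.16,0],[0,0,0],0.43],
    [[0.37,0.16,0],[0,0,0],0.43],
    [[0.37,0.16,0],[0,0,0],0.43],
    [[0.37,0.16,0],[0,0,0],0.43],
    [[0.37,0.16,0],[0,0,0],0.43]
  ]
}}

```text
t: 26.22
tool_pos: [0.5957, 0.1681, -0.0064]
tcp_rot: [-0.087, 0.88, 0.186, 0.429]
ft_force: [-2.2, -0.8, 1.5]
grip_width: 0.0262
gripper_force: 1.2
```

```bash
python3 st.py;python3 bd.py .60 .17 | grep -v "0.152\|top 0.0"; python3 bo.py side8 white_bottle purple_bottle amber_bottle
```

```text
t 26.225 pos [ 0.5957  0.1681 -0.0064] yaw 0.409 lean 51.9 roll [ 0.     0.    -0.009] q [-0.05  0.97  2.35  2.74  1.06 -1.67] F [-2.21 -0.81  1.54]
side 0.01 253 x 0.5701..0.6187 y 0.1575..0.2214
side 0.05 344 x 0.5701..0.6188 y 0.1533..0.2038
side 0.1 374 x 0.5705..0.6194 y 0.1599..0.2042
side 0.17 206 x 0.5750..0.6247 y 0.1491..0.1988
side 0.2 60 x 0.5828..0.6056 y 0.1688..0.2012
top purple_bottle [0.6928 0.4175 0.0024] 0.63 rack [[0.1229 0.1902 0.0024]]
side white_bottle [ 6.015e-01  1.733e-01 -2.000e-04] 0.60 rack [[-0.0582  0.0026 -0.0002]]
side purple_bottle [0.6911 0.1117 0.0026] 0.69 rack [[-0.0006 -0.0896  0.0026]]
side amber_bottle [ 0.6169  0.2833 -0.0017] 0.73 rack [[-0.0002  0.0974 -0.0017]]
```

View pics/side8.png

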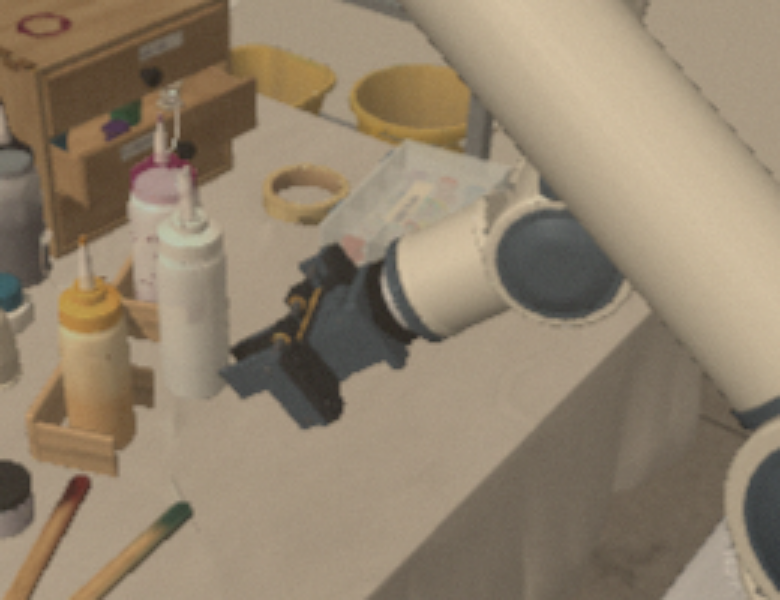

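Side view: the bottle at px (193,300) is upright and centred at the bay mouth (rack x=-0.058, y≈+0.001). The finger now touches it low, at (225,370). 62 mm to go.

>>> {"name": "apply_moves", "arguments": {
  "increments": [
    [[0.41,0.18,0],[0,0,0],0.43],
    [[0.41,0.18,0],[0,0,0],0.43],
    [[0.41,0.18,0],[0,0,0],0.43],
    [[0.41,0.18,0],[0,0,0],0.43],
    [[0.41,0.18,0],[0,0,0],0.43],
    [[0.41,0.18,0],[0,0,0],0.43],
    [[0.41,0.18,0],[0,0,0],0.43],
    [[0.41,0.18,0],[0,0,0],0.43],
    [[0.41,0.18,0],[0,0,0],0.43],
    [[0.41,0.18,0],[0,0,0],0.43],
    [[0.41,0.18,0],[0,0,0],0.43],
    [[0.41,0.18,0],[0,0,0],0.43]
  ]
}}

```text
t: 28.22
tool_pos: [0.645, 0.1897, -0.0064]
tcp_rot: [-0.087, 0.88, 0.186, 0.429]
ft_force: [-2.2, 0.0, 0.1]
grip_width: 0.0262
gripper_force: 1.0
```

```bash
python3 st.py;python3 bd.py .652 .193 | grep -v "0.152\|top 0.0"; python3 bo.py - white_bottle purple_bottle amber_bottle
```

```text
t 28.225 pos [ 0.645   0.1897 -0.0064] yaw 0.409 lean 51.9 roll [-0.    -0.    -0.009] q [ 0.02  0.91  2.21  2.75  0.88 -1.57] F [-2.19  0.04  0.14]
top 0.1 6 x 0.6529..0.6673 y 0.1614..0.1660
top 0.17 225 x 0.6414..0.6773 y 0.1646..0.2164
top 0.2 30 x 0.6334..0.6514 y 0.1870..0.2177
side 0.01 91 x 0.6165..0.6364 y 0.1792..0.2278
side 0.05 220 x 0.6191..0.6381 y 0.1774..0.2211
side 0.1 338 x 0.6197..0.6652 y 0.1751..0.2250
side 0.17 206 x 0.6248..0.6755 y 0.1707..0.2201
side 0.2 67 x 0.6318..0.6562 y 0.1914..0.2232
top white_bottle [ 0.6503  0.1939 -0.003 ] 0.82 rack [[-0.0052  0.002  -0.003 ]]
top purple_bottle [ 0.6885  0.1102 -0.0047] 0.95 rack [[-0.0035 -0.0899 -0.0047]]
side white_bottle [0.6513 0.1942 0.0014] 0.97 rack [[-0.0042  0.0019  0.0014]]
side purple_bottle [7.623e-01 2.908e-01 4.000e-04] 0.65 rack [[0.1361 0.0463 0.0004]]
side amber_bottle [ 0.6175  0.2801 -0.0033] 0.63 rack [[-0.0009  0.0942 -0.0033]]
```

>>> {"name": "apply_moves", "arguments": {
  "increments": [
    [[0.14,0.06,0],[0,0,0],0.43],
    [[0.14,0.06,0],[0,0,0],0.43],
    [[0.14,0.06,0],[0,0,0],0.43],
    [[0.14,0.06,0],[0,0,0],0.43],
    [[0.09,0.04,0],[0,0,0],0.43],
    [[0.09,0.04,0],[0,0,0],0.43]
  ]
}}

```text
t: 29.48
tool_pos: [0.6521, 0.1928, -0.0064]
tcp_rot: [-0.087, 0.88, 0.186, 0.429]
ft_force: [-1.9, -0.5, 0.4]
grip_width: 0.026
gripper_force: 1.0
```

>>> {"name": "apply_moves", "arguments": {
  "increments": [
    [[0.06,0.03,0],[0,0,0],0.43],
    [[0.06,0.03,0],[0,0,0],0.43]
  ]
}}

```text
t: 29.72
tool_pos: [0.6533, 0.1934, -0.0064]
tcp_rot: [-0.087, 0.879, 0.186, 0.429]
ft_force: [-2.4, -0.9, 0.3]
grip_width: 0.0263
gripper_force: 1.0
```

```bash
python3 st.py;python3 bd.py .657 .195 | grep -v "0.152\|top 0.0"
```

```text
t 29.725 pos [ 0.6533  0.1934 -0.0064] yaw 0.409 lean 51.9 roll [ 0.     0.    -0.009] q [ 0.03  0.9   2.18  2.75  0.86 -1.55] F [-2.44 -0.95  0.32]
top 0.1 8 x 0.6540..0.6647 y 0.1641..0.2268
top 0.17 363 x 0.6390..0.6843 y 0.1714..0.2200
top 0.2 39 x 0.6406..0.6601 y 0.1912..0.2237
side 0.01 68 x 0.6266..0.6393 y 0.1792..0.2251
side 0.05 176 x 0.6271..0.6398 y 0.1817..0.2205
side 0.1 305 x 0.6270..0.6707 y 0.1788..0.2274
side 0.17 205 x 0.6326..0.6812 y 0.1758..0.2236
side 0.2 61 x 0.6407..0.6636 y 0.1951..0.2259
```

>>> {"name": "apply_moves", "arguments": {
  "increments": [
    [[0.07,0.03,0],[0,0,0],0.43],
    [[0.07,0.03,0],[0,0,0],0.43]
  ]
}}

```text
t: 30.08
tool_pos: [0.6547, 0.194, -0.0064]
tcp_rot: [-0.087, 0.88, 0.186, 0.429]
ft_force: [-3.5, -1.8, 0.3]
grip_width: 0.0259
gripper_force: 1.4
```

>>> {"name": "apply_moves", "arguments": {
  "increments": [
    [[0.07,0.03,0],[0,0,0],0.43],
    [[0.07,0.03,0],[0,0,0],0.43]
  ]
}}

```text
t: 30.32
tool_pos: [0.6553, 0.1944, -0.0067]
tcp_rot: [-0.087, 0.88, 0.186, 0.428]
ft_force: [-10.8, -5.5, 3.2]
grip_width: 0.0258
gripper_force: 5.2
```

```bash
python3 st.py;python3 bd.py .657 .195 | grep -v "0.152\|top 0.0"; python3 bo.py -
```

```text
t 30.325 pos [ 0.6553  0.1944 -0.0067] yaw 0.409 lean 51.8 roll [-0.     0.    -0.009] q [ 0.03  0.9   2.18  2.75  0.85 -1.55] F [-10.78  -5.46   3.2 ]
top 0.1 10 x 0.6484..0.6648 y 0.1643..0.2261
top 0.17 382 x 0.6368..0.6852 y 0.1715..0.2199
top 0.2 39 x 0.6410..0.6622 y 0.1913..0.2240
side 0.01 62 x 0.6246..0.6398 y 0.1751..0.2268
side 0.05 172 x 0.6277..0.6409 y 0.1833..0.2199
side 0.1 293 x 0.6281..0.6700 y 0.1789..0.2286
side 0.17 208 x 0.6333..0.6833 y 0.1750..0.2249
side 0.2 51 x 0.6405..0.6624 y 0.1968..0.2278
top white_bottle [ 0.6594  0.1985 -0.0025] 0.86 rack [[ 0.005   0.0026 -0.0025]]
side white_bottle [0.6601 0.1989 0.0016] 0.97 rack [[0.0058 0.0027 0.0016]]
```

The force jumped to 12 N and the bottle is at rack x≈+0.005, so it's against the rail. Retreating straight back, then up.

>>> {"name": "apply_moves", "arguments": {
  "increments": [
    [[-0.2,-0.09,0],[0,0,0],0.43],
    [[-0.4,-0.17,0],[0,0,0],0.43],
    [[-0.9,-0.4,0],[0,0,0],0.43],
    [[-0.9,-0.4,0],[0,0,0],0.43],
    [[-1.4,-0.6,0.2],[0,0,0],0.43],
    [[-1.4,-0.6,0.5],[0,0,0],0.43],
    [[-1.4,-0.6,1],[0,0,0],0.43],
    [[-1.4,-0.6,1],[0,0,0],0.43],
    [[-1,-0.4,1.5],[0,0,0],0.43],
    [[-1,-0.4,1.5],[0,0,0],0.43],
    [[0,0,0],[0,0,0],0.43],
    [[0,0,0],[0,0,0],0.43]
  ]
}}

```text
t: 32.12
tool_pos: [0.5567, 0.1519, 0.051]
tcp_rot: [-0.087, 0.879, 0.186, 0.43]
ft_force: [0.0, -0.4, 0.0]
grip_width: 0.0259
gripper_force: 0.0
```

```bash
python3 st.py;python3 bo.py side9 white_bottle purple_bottle amber_bottle pot_a tape_a cone_a cup_a; python3 bd.py .657 .195|grep "0.17\|0.05"
```

```text
t 32.125 pos [0.5567 0.1519 0.051 ] yaw 0.408 lean 52.0 roll [ 0.    0.   -0.01] q [-0.11  0.84  2.46  2.67  1.05 -1.67] F [ 0.05 -0.37  0.02]
top purple_bottle [ 0.6892  0.1059 -0.0032] 0.65 rack [[-0.0046 -0.0942 -0.0032]]
top amber_bottle [ 0.7172 -0.1381 -0.0015] 0.50 rack [[-0.0762 -0.3291 -0.0015]]
top pot_a [0.6073 0.4062 0.0009] 0.62 rack [[0.04   0.2139 0.0009]]
top tape_a [ 7.185e-01 -1.387e-01 -7.000e-04] 0.59 rack [[-0.0752 -0.3302 -0.0007]]
top cone_a [ 7.579e-01  2.895e-01 -1.000e-04] 0.55 rack [[ 1.316e-01  4.680e-02 -1.000e-04]]
top cup_a [ 6.952e-01  4.182e-01 -4.000e-04] 0.88 rack [[ 0.1254  0.1899 -0.0004]]
side white_bottle [ 0.6576  0.1971 -0.0024] 0.81 rack [[ 0.0028  0.0021 -0.0024]]
side purple_bottle [0.6915 0.11   0.004 ] 0.76 rack [[-0.0009 -0.0913  0.004 ]]
side amber_bottle [ 0.6178  0.2802 -0.0013] 0.67 rack [[-0.0006  0.0942 -0.0013]]
side pot_a [0.6078 0.4037 0.0018] 0.77 rack [[0.0394 0.2114 0.0018]]
side tape_a [ 0.7174 -0.1431  0.0012] 0.65 rack [[-0.078  -0.3338  0.0012]]
side cone_a [ 7.593e-01  2.898e-01 -2.000e-04] 0.83 rack [[ 0.133   0.0466 -0.0002]]
side cup_a [ 0.6966  0.4248 -0.0007] 0.69 rack [[ 0.1293  0.1954 -0.0007]]
top 0.17 163 x 0.6597..0.6868 y 0.1713..0.2199
side 0.05 173 x 0.6285..0.6403 y 0.1826..0.2206
side 0.17 208 x 0.6336..0.6852 y 0.1747..0.2233
```

View pics/side9.png

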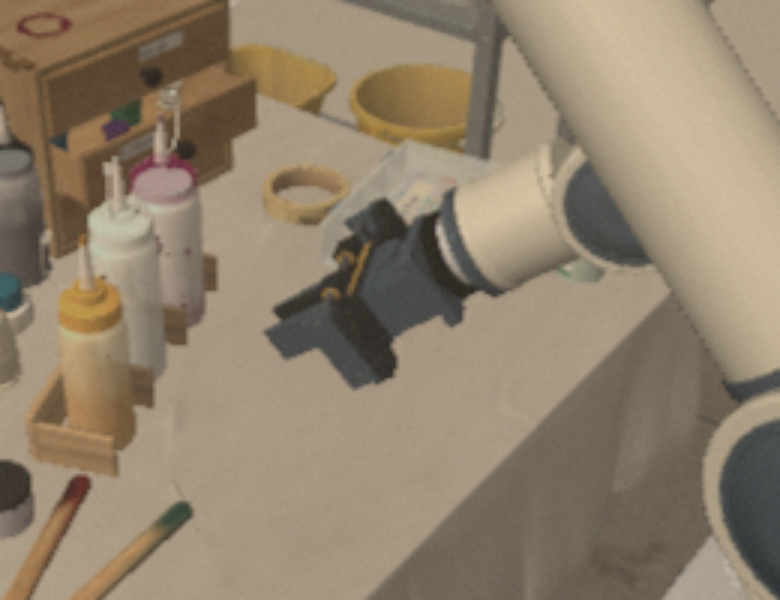

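The white bottle stands upright at px (127,290) between amber (95,370) and purple (165,240). The hand is clear, and the bottles and bystanders the finder found are where they were.

```bash
python3 -c "
from bench import job; print(job.sign_off())"
```

```text
the job is handed in; nothing more can be done
None
```

The white bottle is upright in the middle bay, pushed in until the force jumped to about 12 N at the back rail, and the job is handed in at about 32 s; part of the push (about 0.45 to 0.58 m in x) touched it at roughly 55 mm, above the advised 35 mm, before I lowered the hand, but it stayed upright, and the parked bottles and the bystanders I rechecked had not moved.

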